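# Tip the blank into the drilling jig and flip the hold-down over

## Task

Load the drilling jig on the bench using only pushes of the fingertips or the outside of the fingers: tip the tall slim wooden block that stands on end in the jig's channel over towards the stop so that it lies flat in the channel, push it along until its end is up against the stop, and only then flip the hinged hold-down bar, which leans back behind the stop, over so that it rests on the block. Do not lift or carry the block. Leave the shorter block standing beside the jig and do not disturb the other things on the bench.

Things in the scene. Friction and masses are not known exactly. Their poses are not given: they have to be found in the camera images.
- jig: Wooden drilling jig fixed to the bench, level, any yaw. Origin on the bench; its x runs along the channel from the open end (-x) to the stop (+x), y across, z up. Base x -130 to 120, y -60 to 60, 12 mm thick; its top is the channel floor. Two rails, 10 mm high above the floor, 20 mm wide, x -130 to 50, inner faces at y = +-24 (channel 48 mm wide).
- jig_stop (a point): Centre of the contact face of the stop, a batten across the channel from jig x = 50 to 70 mm, 20 mm high above the channel floor. This point: jig x = 50, y = 0, z = 23 mm (11 mm above the floor). Same axes as the jig.
- tall_block: Wooden block 40 x 110 x 22 mm (own x, y, z), about 0.08 kg, loose. Origin: centre of one 40 x 110 face, at z = 0. Starts on end on the channel floor between the rails, own +y up, own z towards jig -x: 110 tall, 22 thick along the channel, 40 across; its centre at jig x -101 to -83 mm. Tipped to the stop it lies own z up, own y to the stop, its end about 10 to 40 mm short of the stop.
- block_mid (a point): Centre of the tall block's volume (own 0, 0, 11 mm); 67 mm above the bench while it stands, 23 mm when it lies in the channel.
- block_head (a point): Centre of the end face of the tall block that starts on top (own 0, 55, 11 mm); this end goes against the stop.
- holddown (a joint): Angle (rad) of the hold-down bar about its hinge, parallel to jig y. 0 = level, pointing to jig -x over stop and channel; pi/2 = upright; starts at 1.72 to 1.90, leaning back; end stop 1.95. Stiff hinge (0.015 N m): the bar (0.08 kg) stays leaning back, falls by itself once pushed forward below about 1.0, and rests on the block at about 0.03.
- bar_tip (a point): Free end of the hold-down bar, 95 mm from the hinge axis. Bar 34 mm wide (across the jig), 10 mm thick, hinge axis at mid thickness; a 7 mm thick rubber pad, 24 mm long, on its underside 63 to 87 mm from the axis presses on the block.
- hinge_axis (a point): Middle of the hold-down bar's hinge axis, behind the stop: jig x = 85, y = 0, z = 44 mm. Two steel cheeks carry it (jig x 76 to 94, y within +-24, top at z = 51 mm). Same axes as the jig.
- short_block: Shorter, thicker wooden block 55 x 35 mm, standing on end 90 mm tall on the bench beside the jig (on its far side from the robot). Its own y is up; origin half way up, on one 55 mm wide side face. Leave it standing.
- cup_brush: Wire cup brush for a grinder, 81 mm across, 56 mm tall, standing on its bristles on the bench beside the jig; origin under its middle. Leave alone.
- pencil: Flat carpenter's pencil, 173 mm long along own y. Leave alone.
- tape: Tape measure 38 x 78 x 67 mm. Leave alone.
- sander: Sanding block 65 x 110 x 23 mm. Leave alone.

How it is judged (in metres and radians):
On the way, in this order (a step that is already met when the one before it is completed fails the run):
1. the tall block lies flat in the channel with its end against the stop while the hold-down bar is still up (angle between tall_block's own z axis and vertical below 0.08 rad and x of block_head in the frame of jig_stop between -0.004 and 0.004 m and y of block_mid in the frame of jig_stop between -0.008 and 0.008 m and z of block_mid in the frame of jig_stop below 0.005 m and value of joint holddown above 1.3 rad), for 0.2 s.
2. the hold-down bar is flipped over onto the block (value of joint holddown below 0.1 rad), for 0.2 s.
At the end, for the whole second after the job is handed in: The tall block lies at rest on its wide face in the channel (tilt under 0.08 rad), its end within 4 mm of the stop; the hold-down bar rests on it (joint 0.01 to 0.1 rad); the shorter block still stands (angle between tall_block's own z axis and vertical below 0.08 rad and x of block_head in the frame of jig_stop between -0.004 and 0.004 m and y of block_mid in the frame of jig_stop between -0.008 and 0.008 m and z of block_mid in the frame of jig_stop below 0.005 m and value of joint holddown between 0.01 and 0.1 rad and linear speed of tall_block below 0.02 m/s and angle between short_block's own y axis and vertical below 0.1 rad); the robot touches nothing.
It fails at once if the tall block is lifted or carried (height (world z) of block_mid above 0.082 m or (angle between tall_block's own y axis and vertical above 0.8 rad and height (world z) of block_mid above 0.071 m) or (angle between tall_block's own y axis and vertical above 1.35 rad and height (world z) of block_mid above 0.052 m)).
It fails at once if the shorter block, the cup brush, the pencil, the tape measure or the sanding block is moved more than 20 mm (distance of any of short_block, cup_brush, pencil, tape, sander from where it was at the start of the episode above 0.02 m).
It also fails if it takes over 45 s, if anything falls off the work surface, if the arm or the gripper's body presses on something with over 40 N, if the wrist force passes 120 N, or if a joint passes its speed limit or range.

## Robot

A 6-joint arm with a two-finger parallel gripper is mounted at the origin on a cart in front of the work surface, level with it; the furniture and walls round the work are solid. World frame = base frame: x ahead of the robot, y to its left, z up, the work surface at z = 0. Lengths are in mm, angles in rad, forces in N, time in s.
With the tool pointing down it reaches from about 350 to 975 mm from the base axis. Payload 7.1 kg.
Tool frame: the origin (TCP) lies between the finger pads; the fingertips stand 17 mm ahead of it and the grasp point (between the pads) lies 2 mm behind it; z points along the fingers, y is the line along which they close (so a half turn about z gives the same grasp; the last joint's range is limited). The gripper opens to 88 mm and grips with 3 to 60 N. Pads are 20 mm wide; open, the fingers measure 115 mm over their backs; the gripper's body (75 mm by 178 mm) begins 61 mm behind the grasp point.
Start: joints at [1.309, 0.423, 1.63, -0, 1.089, -0.019], TCP at [150.232, 606.659, 239.675] pointing down, gripper open.
Joint ranges: [-3, 3], [-0.9, 2.11], [0.09, 2.58], [-1.31, 4.45], [0.11, 2.69], [-2.54, 2.54]. Speed limits (rad/s): [2.39, 2.39, 3.01, 3.14, 3.14, 3.14].

## Interface

Orientations are given as a rotation vector (axis times angle).
In Python, from workcell import ctrl, optics gives the robot as it stands (ctrl), with the cameras (optics).
- The arm moves only by the shell command python3 jog.py 'ROWS' [OPENING]. ROWS is a JSON list of rows, 1 to 5 of them, each written [[dx, dy, dz], [rx, ry, rz]]: dx, dy, dz in mm, then a rotation vector rx, ry, rz in rad; each row shifts and turns the commanded pose from where the row before left it, along the tool's axes as they then stand; what a row does not reach is not made up. A row lasts 1/12 s, in which the tool goes at most 41.7 mm and 0.125 rad, less where a joint would pass 70% of its speed; a pose out of reach is approached as far as the arm can. OPENING is the finger opening in mm, set as the command begins (- or left out keeps the last). The fingers move at their own pace and stop on an object; the grip force is fixed at half the most. Time passes only in rows, so rows that do not move let the fingers close. It prints the time, the measured TCP pose, the force, the opening and the grip force at its end. Input that does not fit is refused with a message, and nothing moves.
- ctrl.get_obs(): the state, without advancing time (a new reading comes with each control period).
- optics.get_image(name): name is "side" or "top" or "wrist"; returns a dict with "img" (400x640x3 uint8, red, green, blue), "fx", "fy", "cx", "cy" (pixels), "R" (3x3) and "t" (3): a world point X has camera coordinates R X + t. Camera axes: x right, y down, z forward; pixel columns grow to the right and rows downward; lengths in mm; the calibration is good to about 2 mm. A picture is of the moment at which its call begins. There is no depth.
- ctrl.close_job(): hands the job in; it is judged then, once.
The state is a dict: "t": time; "qpos": joint angles; "qvel": joint speeds; "joint_torque": joint torques, N m; "ee_pos": TCP position; "orientation": TCP orientation; "ft_force": force on the tool from outside, world axes, zero at the start; "moment": the same for the moment, N m; "width": finger opening in mm; "grasp_force": force on a finger pad.
Only numpy, scipy, OpenCV 4.12 (cv2) and the standard library are available. Lean on these libraries where they do the work, as an engineer would, in place of code of your own. Each camera call takes 0.05 s, during which the arm holds its last target. There are 200 camera calls.

## Working session

There is one attempt and no reset: what is moved stays moved. The work goes in short steps, Python scripts to look and compute and a shell command to move; the robot and the scene stay as the last step left them, time stands still between calls to the robot, and variables do not carry over. Pictures are saved under pics/ and viewed, at most 10 in all, crops included, and the job is handed in when it is done.

```bash
ls; mkdir -p pics
python3 - <<'E'
from workcell import ctrl, optics
import cv2,json,numpy as np
o=ctrl.get_obs();print(o['t'],o['ee_pos'],o['orientation'])
for n in("top","side"):
    d=optics.get_image(n);cv2.imwrite(f"pics/{n}0.png",d["img"][:,:,::-1])
    json.dump({k:np.array(d[k]).tolist() for k in d if k!="img"},open(f"{n}.json","w"))
    C=-np.array(d["R"]).T@np.array(d["t"]);print(n,d["fx"],d["cx"],d["cy"],C,np.array(d["R"])[2])
E
```

```text
jog.py
pics
workcell.py
0.0 [150.09025215 606.16464196 238.92371074] [-3.80378117e-01 -3.11827414e+00  2.34517883e-03]
top 517.3234576509569 314.03896288851314 194.41859678481788 [ 144.73241286  -81.11779784 1813.95273103] [ 0.21474418  0.05616721 -0.97505394]
side 423.54861165570946 312.36187420451864 196.86408951112514 [  606.2120646  -1133.65451152   792.45385183] [-0.04461109  0.8600585  -0.50824131]
```

View pics/top0.png

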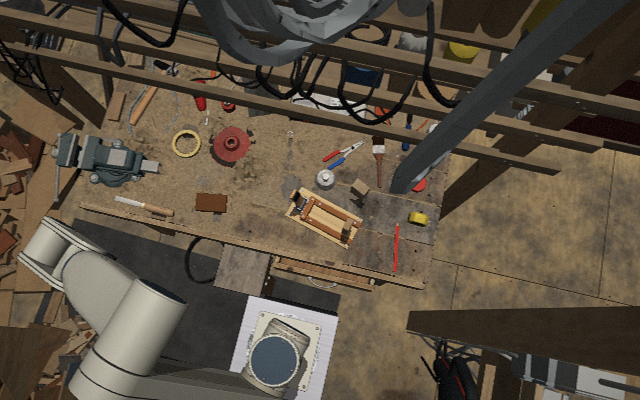

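View pics/side0.png

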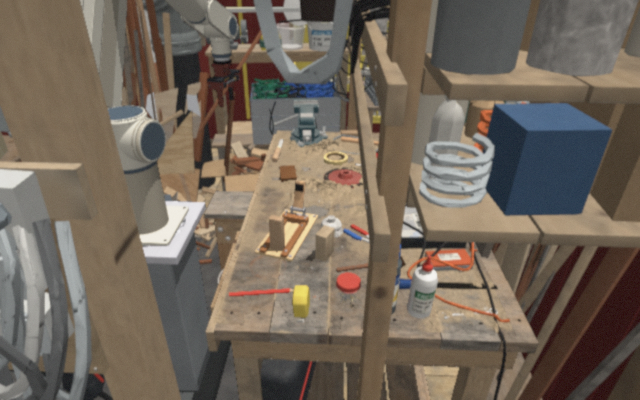

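The top view shows the jig around (325,217): bar and stop at about (298,200), tall block at about (347,236), short block (360,188), cup brush (325,178), pencil (397,248), tape (418,218), sander (211,202). In the side view the tall block is at (277,232) and the bar at (299,190). I'll enlarge both views.

Run:
```python
import cv2,numpy as np
a=cv2.imread("pics/top0.png")[165:265,270:400];b=cv2.imread("pics/side0.png")[165:265,245:375]
f=lambda i:cv2.resize(i,None,fx=6,fy=6,interpolation=cv2.INTER_CUBIC)
cv2.imwrite("pics/ca.png",f(a)[:600,:780]);cv2.imwrite("pics/cb.png",f(b)[:600,:780])
```

```text
(no output)
```

View pics/ca.png

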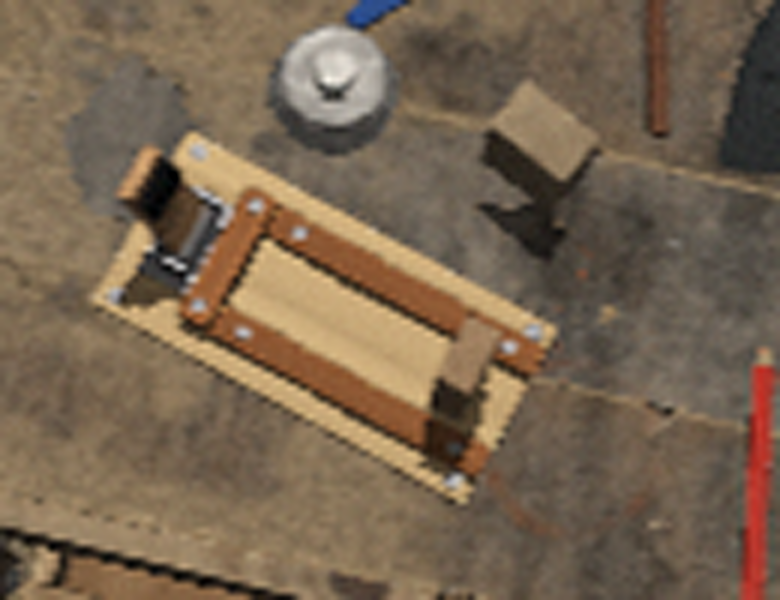

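View pics/cb.png

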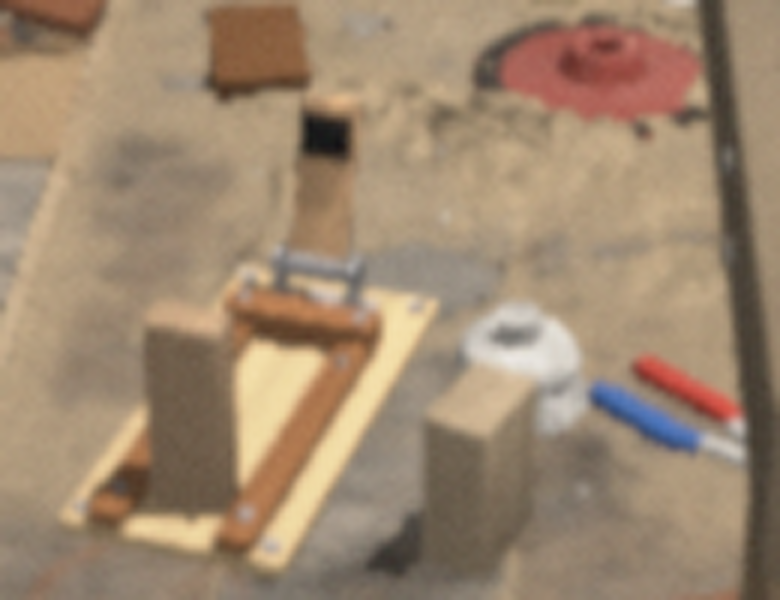

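The top crop shows jig corners at about (93,298), (193,132), (555,330) and (468,502), the tall block's top face around (472,357), and the bar tip around (140,172). The side crop shows the block's front face from (145,320) to (235,520) and the bar tip at (330,97). Next I'll fit the poses.

```bash
cat > fit.py <<'E'
import json,numpy as np
from scipy.optimize import least_squares
cams={n:json.load(open(n+".json")) for n in("top","side")}
off={"top":(270,165),"side":(245,165)}
def proj(n,X):
    c=cams[n];p=np.array(c["R"])@X+c["t"];return np.array([c["fx"]*p[0]/p[2]+c["cx"],c["fy"]*p[1]/p[2]+c["cy"]])
def px(n,u):return (np.array(u)+.5)/6-.5+off[n]
def J(p,v):
    c,s=np.cos(p[2]),np.sin(p[2]);return np.array([p[0]+c*v[0]-s*v[1],p[1]+s*v[0]+c*v[1],v[2]])
jig=[("top",(93,298),(120,60,12)),("top",(193,132),(120,-60,12)),("top",(555,330),(-130,-60,12)),("top",(468,502),(-130,60,12)),
("side",(62,522),(-130,60,12)),("side",(268,572),(-130,-60,12)),("side",(438,300),(120,-60,12)),("side",(245,262),(120,60,12))]
blk=[("top",(465,318),(11,-20,122)),("top",(505,335),(-11,-20,122)),("top",(478,395),(-11,20,122)),("top",(440,375),(11,20,122)),
("side",(145,320),(-11,20,122)),("side",(226,335),(-11,-20,122)),("side",(229,312),(11,-20,122)),("side",(155,303),(11,20,122)),("side",(150,510),(-11,20,12)),("side",(235,520),(-11,-20,12))]
def fit(pts,p0):
    f=lambda p:np.concatenate([proj(n,J(p,v))-px(n,u) for n,u,v in pts])
    r=least_squares(f,p0,loss="soft_l1");return r.x,np.abs(r.fun if 0 else f(r.x)).reshape(-1,2).round(1).tolist()
if __name__=="__main__":
    pj,e=fit(jig,[500,-100,1.]);print("jig",pj,e)
    pb,e=fit(blk,[500,-100,pj[2]]);print("blk",pb,e)
    c,s=np.cos(pj[2]),np.sin(pj[2]);d=pb[:2]-pj[:2];print("block in jig",c*d[0]+s*d[1],-s*d[0]+c*d[1],pb[2]-pj[2])
    for th in(1.7,1.8,1.9):
        # tip middle & end edges: underside/top at +-5mm
        for w in(-5,5):
            v=(85-95*np.cos(th)+w*np.sin(th),0,44+95*np.sin(th)+w*np.cos(th))
            print(th,w,[((proj(n,J(pj,v))-off[n]+.5)*6-.5).round(0).tolist() for n in cams])
    o=lambda u,v,z:None
    for nm,u in(("short_top",(540,133)),("cup",(335,75))):
        pass
    json.dump({"jig":pj.tolist(),"blk":pb.tolist()},open("pose.json","w"))
E
python3 fit.py
cat > where.py <<'E'
import json,numpy as np
from workcell import ctrl, optics
from scipy.spatial.transform import Rotation as R
o=ctrl.get_obs();p=json.load(open("pose.json"))["jig"]
c,s=np.cos(p[2]),np.sin(p[2]);A=np.array([[c,s,0],[-s,c,0],[0,0,1]])
T=R.from_rotvec(o["orientation"]).as_matrix()
print("t",round(o["t"],2),"tcp in jig",(A@(np.array(o["ee_pos"])-[p[0],p[1],0])).round(1),"F jig",(A@np.array(o["ft_force"])).round(1),"w",o["width"])
print("tool axes in jig\n",(A@T).round(3))
E
python3 where.py; python3 jog.py '[[[0, 0, 0], [0, 0, 0.03]], [[-40, 0, 0], [0, 0, 0]], [[-40, 0, 0], [0, 0, 0]], [[-40, 0, 0], [0, 0, 0]], [[-40, 0, 0], [0, 0, 0]]]' 0; python3 where.py
```

```text
t 0.1 tcp in jig [522.1 482.  239. ] F jig [ 0.3 -0.2  0.8] w 87.94742687574447
tool axes in jig
 [[-0.033  0.999 -0.001]
 [ 0.999  0.033 -0.   ]
 [ 0.    -0.001 -1.   ]]
t: 0.52
ee_pos: [305.4, 562.8, 239.3]
orientation: [-0.426, -3.112, 0.001]
ft_force: [-0.6, 0.7, 0.2]
width: 57.8
grasp_force: 0.0
t 0.52 tcp in jig [522.6 320.7 239.3] F jig [0.5 0.7 0.2] w 57.79079759254631
tool axes in jig
 [[-0.004  1.    -0.001]
 [ 1.     0.004  0.   ]
 [ 0.    -0.001 -1.   ]]
```

```bash
python3 jog.py '[[[-18, -36, 0], [0, 0, 0]], [[-18, -36, 0], [0, 0, 0]], [[-18, -36, 0], [0, 0, 0]], [[-18, -36, 0], [0, 0, 0]], [[-18, -36, 0], [0, 0, 0]]]' && python3 jog.py '[[[-18, -36, 0], [0, 0, 0]], [[-18, -36, 0], [0, 0, 0]], [[-18, -36, 0], [0, 0, 0]], [[-18, -36, 0], [0, 0, 0]], [[-18, -36, 0], [0, 0, 0]]]' && python3 jog.py '[[[-18, -36, 0], [0, 0, 0]], [[-18, -36, 0], [0, 0, 0]], [[-18, -36, 0], [0, 0, 0]], [[-18, -36, 0], [0, 0, 0]], [[-18, -36, 0], [0, 0, 0]]]' && python3 jog.py '[[[-18, -36, 0], [0, 0, 0]], [[-18, -36, 0], [0, 0, 0]], [[-18, -36, 0], [0, 0, 0]], [[0, -24, 0], [0, 0, 0]], [[0, 0, 0], [0, 0, 0]]]'; python3 where.py
```

```text
t: 0.93
ee_pos: [342.3, 363.9, 239.3]
orientation: [-0.427, -3.112, 0.001]
ft_force: [1.2, -0.3, 0.4]
width: 24.6
grasp_force: 0.0
t: 1.35
ee_pos: [380.3, 166.5, 239.6]
orientation: [-0.426, -3.112, 0.0]
ft_force: [0.8, -0.6, 0.7]
width: 0.1
grasp_force: 0.0
t: 1.77
ee_pos: [418.6, -31.2, 239.7]
orientation: [0.427, 3.112, 0.0]
ft_force: [0.4, 0.1, -0.4]
width: 0.7
grasp_force: 0.0
t: 2.18
ee_pos: [434.9, -174.6, 239.4]
orientation: [-0.433, -3.111, 0.001]
ft_force: [0.2, 0.3, 0.2]
width: 0.2
grasp_force: 0.0
t 2.18 tcp in jig [-151.8   -4.5  239.4] F jig [ 0.4 -0.1  0.2] w 0.17870287251804717
tool axes in jig
 [[ 0.001  1.    -0.001]
 [ 1.    -0.001  0.   ]
 [ 0.    -0.001 -1.   ]]
```

Next I descend, then push gently forward at about 105 mm tip height.

```bash
python3 jog.py '[[[2, 0, 39], [0, 0, 0]], [[0, 0, 39], [0, 0, 0]], [[0, 0, 39], [0, 0, 0]], [[0, 0, 0], [0, 0, 0]]]' && python3 jog.py '[[[0, 8, 0], [0, 0, 0]], [[0, 8, 0], [0, 0, 0]], [[0, 6, 0], [0, 0, 0]], [[0, 4, 0], [0, 0, 0]], [[0, 4, 0], [0, 0, 0]]]' && python3 where.py
python3 - <<'E'
from workcell import ctrl, optics
import cv2
a=optics.get_image("top")["img"][165:265,270:400,::-1];b=optics.get_image("side")["img"][165:265,245:375,::-1]
cv2.imwrite("pics/c1.png",cv2.hconcat([cv2.resize(i,None,fx=3,fy=3,interpolation=cv2.INTER_CUBIC) for i in(a,b)]))
E
```

```text
t: 2.52
ee_pos: [428.7, -168.0, 116.6]
orientation: [-0.426, -3.1, -0.005]
ft_force: [-2.2, 0.4, -0.9]
width: 0.6
grasp_force: 0.0
t: 2.93
ee_pos: [442.8, -141.0, 124.6]
orientation: [0.425, 3.109, -0.001]
ft_force: [0.2, 0.4, -0.6]
width: 0.1
grasp_force: 0.0
t 2.93 tcp in jig [-117.3   -2.9  124.6] F jig [ 0.5 -0.  -0.6] w 0.13724315931308118
tool axes in jig
 [[-0.004  1.    -0.   ]
 [ 1.     0.004 -0.004]
 [-0.004 -0.    -1.   ]]
```

View pics/c1.png

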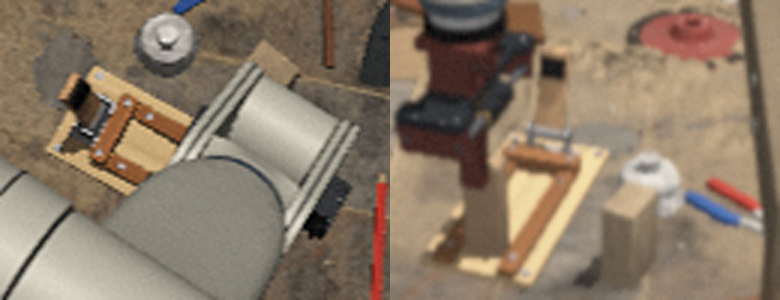

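The side view shows the fingertips just behind the upper part of the standing block, laterally centred at about (475,185). I'll keep pushing.

```bash
python3 jog.py '[[[0, 4, 0], [0, 0, 0]], [[0, 4, 0], [0, 0, 0]], [[0, 4, 0], [0, 0, 0]], [[0, 4, 0], [0, 0, 0]], [[0, 4, 0], [0, 0, 0]]]' && python3 where.py|head -1;python3 jog.py '[[[0, 4, 0], [0, 0, 0]], [[0, 4, 0], [0, 0, 0]], [[0, 4, 0], [0, 0, 0]], [[0, 0, 0], [0, 0, 0]], [[0, 0, 0], [0, 0, 0]]]' && python3 jog.py '[[[0, 0, 0], [0, 0, 0]], [[0, 0, 0], [0, 0, 0]], [[0, 0, 0], [0, 0, 0]], [[0, 0, 0], [0, 0, 0]], [[0, 0, 0], [0, 0, 0]]]' && python3 where.py
python3 - <<'E'
from workcell import ctrl, optics
import cv2
a=optics.get_image("top")["img"][165:265,270:400,::-1];b=optics.get_image("side")["img"][165:265,245:375,::-1]
cv2.imwrite("pics/c2.png",cv2.hconcat([cv2.resize(i,None,fx=3,fy=3,interpolation=cv2.INTER_CUBIC) for i in(a,b)]))
E
```

```text
t: 3.45
ee_pos: [446.9, -121.9, 122.6]
orientation: [-0.427, -3.112, -0.0]
ft_force: [-0.8, 0.1, 0.3]
width: 0.8
grasp_force: 0.0
t 3.45 tcp in jig [-97.8  -1.6 122.6] F jig [-0.1  0.8  0.3] w 0.8402234205054656
t: 3.87
ee_pos: [450.1, -110.4, 122.6]
orientation: [-0.426, -3.112, 0.0]
ft_force: [0.0, 1.1, 0.1]
width: 0.4
grasp_force: 0.0
t: 4.28
ee_pos: [450.0, -110.8, 122.7]
orientation: [0.428, 3.112, -0.0]
ft_force: [-0.2, -0.5, -0.4]
width: 0.3
grasp_force: 0.0
t 4.28 tcp in jig [-86.2  -1.7 122.7] F jig [-0.6  0.1 -0.4] w 0.2648282344681937
tool axes in jig
 [[-0.003  1.    -0.   ]
 [ 1.     0.003 -0.   ]
 [-0.    -0.    -1.   ]]
```

View pics/c2.png

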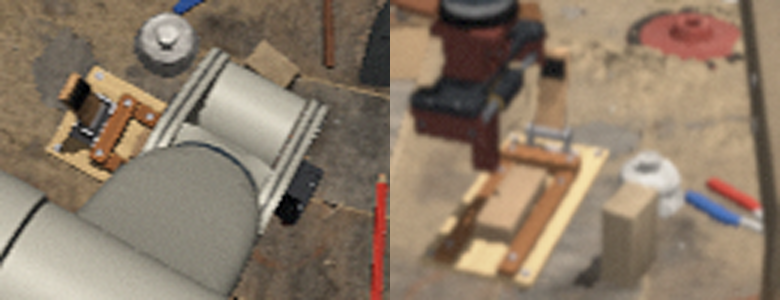

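The block now lies flat between the rails, with its tail end near (495,235) in the side panel. I'll back off, go down behind the tail and push.

```bash
python3 jog.py '[[[0, -16, 0], [0, 0, 0]], [[0, -16, 0], [0, 0, 0]], [[0, -2, 20], [0, 0, 0]], [[0, 0, 25], [0, 0, 0]], [[0, 0, 20], [0, 0, 0]]]' && python3 jog.py '[[[0, 0, 12], [0, 0, 0]], [[0, 0, 6], [0, 0, 0]], [[0, 0, 3], [0, 0, 0]], [[0, 0, 0], [0, 0, 0]], [[0, 0, 0], [0, 0, 0]]]' && python3 where.py && python3 jog.py '[[[1, 4, 0], [0, 0, 0]], [[1, 4, 0], [0, 0, 0]], [[0, 4, 0], [0, 0, 0]], [[0, 4, 0], [0, 0, 0]], [[0, 4, 0], [0, 0, 0]]]' && python3 where.py|head -1;  python3 - <<'E'
from workcell import ctrl, optics
import cv2
b=optics.get_image("side")["img"][165:265,245:375,::-1]
cv2.imwrite("pics/c3.png",cv2.resize(b,None,fx=5,fy=5,interpolation=cv2.INTER_CUBIC))
E
```

```text
t: 4.8
ee_pos: [441.0, -143.9, 57.0]
orientation: [0.428, 3.111, -0.0]
ft_force: [-0.4, -0.2, 0.2]
width: 0.0
grasp_force: 0.0
t: 5.22
ee_pos: [441.3, -143.5, 37.2]
orientation: [0.427, 3.112, -0.0]
ft_force: [0.5, -0.3, 0.4]
width: 0.5
grasp_force: 0.0
t 5.22 tcp in jig [-120.1   -2.2   37.2] F jig [-0.2 -0.5  0.4] w 0.5478525719826621
tool axes in jig
 [[-0.003  1.    -0.   ]
 [ 1.     0.003 -0.001]
 [-0.001 -0.    -1.   ]]
t: 5.63
ee_pos: [444.6, -123.1, 37.0]
orientation: [0.427, 3.112, -0.0]
ft_force: [-0.4, 0.0, -0.3]
width: 0.5
grasp_force: 0.0
t 5.63 tcp in jig [-99.6   0.2  37. ] F jig [-0.1  0.4 -0.3] w 0.46141317630238937
```

View pics/c3.png

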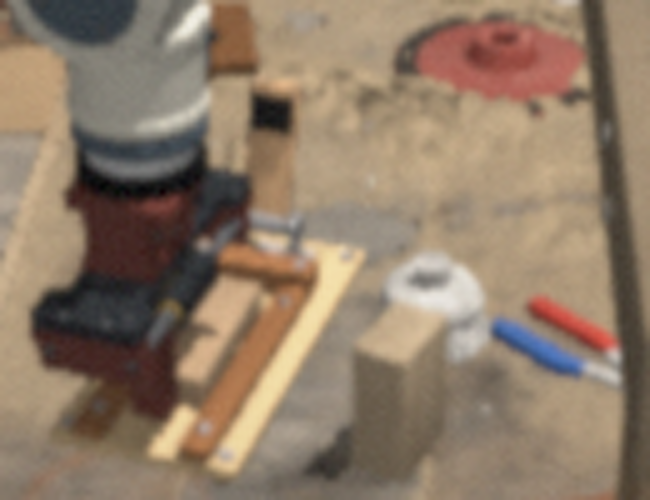

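The finger is in the channel at about (150,400), right behind the block's tail at about (190,385). I'll push until the force rises at the stop.

```bash
python3 jog.py '[[[0, 4, 0], [0, 0, 0]], [[0, 4, 0], [0, 0, 0]], [[0, 4, 0], [0, 0, 0]], [[0, 4, 0], [0, 0, 0]], [[0, 2, 0], [0, 0, 0]]]' && python3 where.py|head -1; python3 jog.py '[[[0, 2, 0], [0, 0, 0]], [[0, 2, 0], [0, 0, 0]], [[0, 0, 0], [0, 0, 0]]]' && python3 where.py|head -1;python3 jog.py '[[[0, 1, 0], [0, 0, 0]], [[0, 1, 0], [0, 0, 0]], [[0, 0, 0], [0, 0, 0]]]' && python3 where.py|head -1
```

```text
t: 6.1
ee_pos: [449.4, -105.8, 36.7]
orientation: [0.427, 3.112, -0.0]
ft_force: [0.2, -1.3, 1.1]
width: 0.6
grasp_force: 0.3
t 6.1 tcp in jig [-81.7   0.3  36.7] F jig [-1.2 -0.6  1.1] w 0.5557465728433263
t: 6.35
ee_pos: [450.4, -102.1, 36.7]
orientation: [0.427, 3.112, 0.0]
ft_force: [-1.1, -0.3, -0.3]
width: 0.6
grasp_force: 0.0
t 6.35 tcp in jig [-77.9   0.3  36.7] F jig [-0.5  1.  -0.3] w 0.5938824627117189
t: 6.6
ee_pos: [450.8, -100.5, 36.7]
orientation: [0.427, 3.112, 0.0]
ft_force: [-0.5, 0.5, -0.1]
width: 0.2
grasp_force: 0.0
t 6.6 tcp in jig [-76.1   0.4  36.7] F jig [ 0.4  0.6 -0.1] w 0.23786038466513448
```

```bash
python3 jog.py '[[[0, 1, 0], [0, 0, 0]], [[0, 1, 0], [0, 0, 0]], [[0, 0, 0], [0, 0, 0]]]' >/dev/null&& python3 where.py|head -1; python3 jog.py '[[[0, 1, 0], [0, 0, 0]], [[0, 1, 0], [0, 0, 0]], [[0, 0, 0], [0, 0, 0]]]' >/dev/null && python3 where.py|head -1
```

```text
t 6.85 tcp in jig [-74.    0.4  36.7] F jig [-0.8 -0.  -0.1] w 0.5227873040807947
t 7.1 tcp in jig [-72.    0.4  36.7] F jig [-1.1 -0.1 -0.9] w 0.2617957700630006
```

```bash
python3 jog.py '[[[0, 1, 0], [0, 0, 0]], [[0, 1, 0], [0, 0, 0]], [[0, 0, 0], [0, 0, 0]]]' >/dev/null&& python3 where.py|head -1; python3 jog.py '[[[0, 1, 0], [0, 0, 0]], [[0, 1, 0], [0, 0, 0]], [[0, 0, 0], [0, 0, 0]]]' >/dev/null && python3 where.py|head -1
```

```text
t 7.35 tcp in jig [-70.    0.4  36.7] F jig [-0.7  0.  -0.2] w 0.35541884413983166
t 7.6 tcp in jig [-68.    0.4  36.7] F jig [0.4 1.  1. ] w 0.7168786573973641
```

```bash
python3 jog.py '[[[0, 1, 0], [0, 0, 0]], [[0, 1, 0], [0, 0, 0]], [[0, 0, 0], [0, 0, 0]]]' >/dev/null&& python3 where.py|head -1
python3 - <<'E'
from workcell import ctrl, optics
import cv2
b=optics.get_image("side")["img"][195:260,255:335,::-1]
a=optics.get_image("top")["img"][185:250,275:355,::-1]
cv2.imwrite("pics/c4.png",cv2.hconcat([cv2.resize(i,None,fx=5,fy=5,interpolation=cv2.INTER_CUBIC) for i in (b,a)]))
E
```

```text
t 7.85 tcp in jig [-67.2   0.2  36.8] F jig [-12.1  -0.4   0.5] w 0.2500871019286516
```

View pics/c4.png

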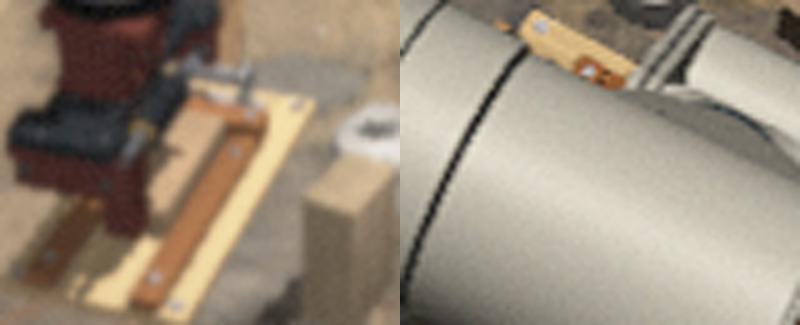

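The force jumped to 12 N and the block's head at about (215,118) meets the stop, so the block is seated. I'll hold briefly, retreat, rise over the bar and come down behind it.

```bash
python3 jog.py '[[[0, 0, 0], [0, 0, 0]], [[0, 0, 0], [0, 0, 0]], [[0, -6, 0], [0, 0, 0]], [[0, -10, 0], [0, 0, 0]], [[0, 0, -20], [0, 0, 0]]]' >/dev/null&& python3 jog.py '[[[0, 0, -40], [0, 0, 0]], [[0, 0, -40], [0, 0, 0]], [[0, 0, -40], [0, 0, 0]], [[0, 0, -40], [0, 0, 0]], [[0, 0, -20], [0, 0, 0]]]' && python3 jog.py '[[[0, 40, 0], [0, 0, 0]], [[0, 40, 0], [0, 0, 0]], [[0, 40, 0], [0, 0, 0]], [[0, 40, 0], [0, 0, 0]], [[0, 40, 0], [0, 0, 0]]]' >/dev/null&& python3 jog.py '[[[0, 35, 0], [0, 0, 0]], [[0, 0, 0], [0, 0, 0]], [[0, 0, 0], [0, 0, 0]]]' && python3 where.py|head -1
python3 - <<'E'
from workcell import ctrl, optics
import cv2
b=optics.get_image("side")["img"][165:260,245:345,::-1]
a=optics.get_image("top")["img"][165:260,275:375,::-1]
cv2.imwrite("pics/c5.png",cv2.hconcat([cv2.resize(i,None,fx=4,fy=4,interpolation=cv2.INTER_CUBIC) for i in (b,a)]))
E
```

```text
t: 8.78
ee_pos: [450.5, -107.1, 241.2]
orientation: [0.427, 3.107, -0.001]
ft_force: [0.0, -0.6, 0.7]
width: 0.8
grasp_force: 0.0
t: 9.45
ee_pos: [512.5, 121.2, 236.3]
orientation: [-0.422, -3.113, 0.0]
ft_force: [-0.3, -0.3, -0.1]
width: 0.6
grasp_force: 0.0
t 9.45 tcp in jig [153.9   1.4 236.3] F jig [-0.4  0.2 -0.1] w 0.5647209277449943
```

View pics/c5.png

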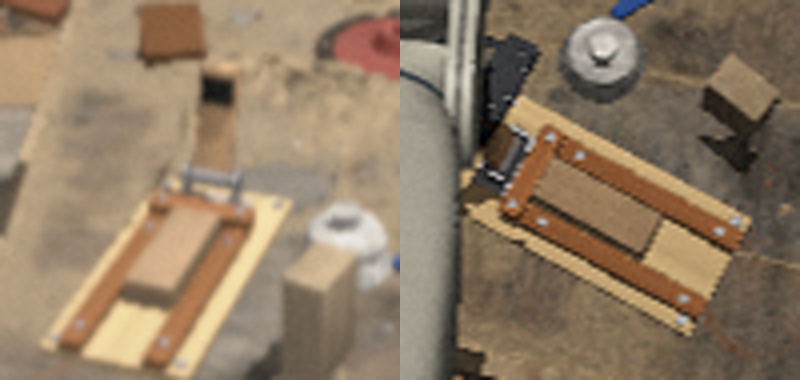

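The block is seated against the stop in both panels: its head is at (545,180) in the top panel, and the bar is still up. Next I descend behind the bar and push it over.

```bash
python3 jog.py '[[[-1, 0, 40], [0, 0, 0]], [[0, 0, 40], [0, 0, 0]], [[0, 0, 30], [0, 0, 0]], [[0, 0, 8], [0, 0, 0]], [[0, 0, 0], [0, 0, 0]]]' >/dev/null&& python3 where.py | head -1; python3 jog.py '[[[0, -8, 0], [0, 0, 0]], [[0, -8, 0], [0, 0, 0]], [[0, -8, 0], [0, 0, 0]], [[0, -6, 0], [0, 0, 0]], [[0, -6, 0], [0, 0, 0]]]' >/dev/null&& python3 where.py|head -1;  python3 jog.py '[[[0, -6, 0], [0, 0, 0]], [[0, -6, 0], [0, 0, 0]], [[0, -6, 0], [0, 0, 0]], [[0, -6, 0], [0, 0, 0]], [[0, -6, 0], [0, 0, 0]]]' >/dev/null&& python3 where.py|head -1
```

```text
t 9.97 tcp in jig [150.7   1.3 116.8] F jig [ 1.2 -0.4 -0.7] w 0.629399484651258
t 10.38 tcp in jig [116.2  -0.8 119.9] F jig [1.2 0.4 1.1] w 0.36677614373575473
t 10.8 tcp in jig [ 8.630e+01 -1.000e-01  1.186e+02] F jig [-0.6  0.1 -0.6] w 0.931214176832792
```

```bash
python3 jog.py '[[[0, -6, 0], [0, 0, 0]], [[0, -6, 0], [0, 0, 0]], [[0, -6, 0], [0, 0, 0]], [[0, -6, 0], [0, 0, 0]], [[0, -6, 0], [0, 0, 0]]]' >/dev/null&& python3 where.py|head -1; python3 jog.py '[[[0, -6, 0], [0, 0, 0]], [[0, -6, 0], [0, 0, 0]], [[0, -4, 0], [0, 0, 0]], [[0, 0, 0], [0, 0, 0]], [[0, 0, 0], [0, 0, 0]]]' >/dev/null&& python3 where.py|head -1;python3 jog.py '[[[0, 0, -20], [0, 0, 0]], [[0, 0, -30], [0, 0, 0]], [[0, 10, -30], [0, 0, 0]], [[0, 40, 0], [0, 0, 0]], [[0, 40, 0], [0, 0, 0]]]' >/dev/null;python3 jog.py '[[[0, 40, 0], [0, 0, 0]], [[0, 40, 0], [0, 0, 0]], [[0, 0, 0], [0, 0, 0]], [[0, 0, 0], [0, 0, 0]], [[0, 0, 0], [0, 0, 0]]]' >/dev/null; python3 where.py|head -1
python3 - <<'E'
from workcell import ctrl, optics
import cv2
b=optics.get_image("side")["img"][165:260,245:345,::-1]
a=optics.get_image("top")["img"][165:260,275:375,::-1]
cv2.imwrite("pics/c6.png",cv2.hconcat([cv2.resize(i,None,fx=4,fy=4,interpolation=cv2.INTER_CUBIC) for i in (b,a)]))
E
```

```text
t 11.22 tcp in jig [ 56.2  -0.3 118.7] F jig [0.1 0.3 0.2] w 0.3702246580283985
t 11.63 tcp in jig [ 40.7  -0.4 118.7] F jig [-0.5 -0.4 -0.1] w 0.6775770358406527
t 12.47 tcp in jig [210.8   0.8 198.3] F jig [ 0.1  0.8 -0.1] w 0.3220202352563876
```

View pics/c6.png

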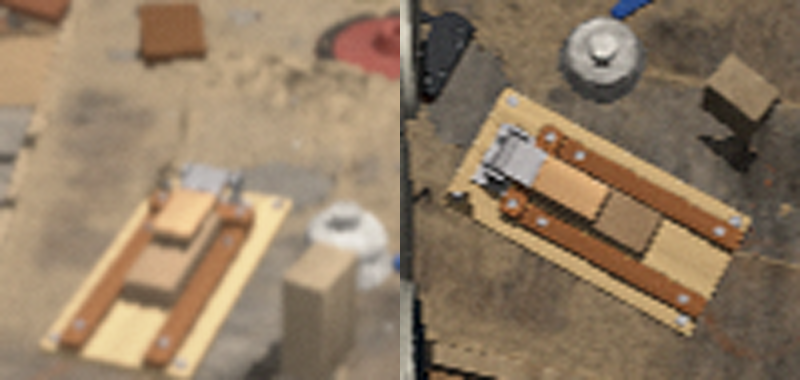

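The bar lies on the block (top panel around (570,185)), the block's tail is unchanged at about (648,232), and the other objects are in place. I'm handing the job in.

```bash
python3 -c "
from workcell import ctrl, optics
print(ctrl.close_job())"
```

```text
the job is handed in; nothing more can be done
None
```

The job is handed in, but the judge returned no verdict. In the last camera views the tall block lies flat against the stop, the hold-down bar rests on it, the short block still stands, and nothing nearby looks moved.

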